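# Let the clay ball into its slaking box

### The job

One of the two plywood slaking boxes has a dry clay ball waiting in its chute: press that box's lever all the way down so that its lid swings wide open, and keep it down until the ball has rolled in. Then let the lever up slowly so that the lid eases shut without slamming. Work the lid with the lever only; leave the other box shut, do not touch the ball, and do not disturb the other things.

Things in the scene. Friction and masses are not known exactly. Their poses are not given: they have to be found in the camera images.
- ball_center (a point): centre of the bone-dry clay ball, 44 mm across, 50 to 100 g, pale, that waits in one chute against the steel flap (48 x 30 mm) hanging under the lid's far edge; it rolls into the box by itself within a second once the lid is well up
- ball: the same ball as a body; its origin is a point of its skin and turns as it rolls, so use ball_center
- loaded_box: plywood box whose chute holds the ball, fixed: 120 (x) x 140 (y) x 130 mm high, walls 6 mm. Origin under its centre, x from lever side to chute side, z up. The chute is an open channel 52 mm wide, x = 65 to 185 mm, sloping 0.2 rad down into the box through a notch in the far wall. Lid (top at 138 mm) hinged on the near rim, x = -60 mm
- loaded_pad (a point): centre of the top of the lever's flat rubber-topped pad (50 mm along box x, 60 mm along y, 10 thick), box whose chute holds the ball. In the box frame at x = -191 mm, y = 0, 102 mm up at rest. Lever shaft along box y at x = -85, z = 70 mm, arm 110 mm: the pad goes down about 46 mm (tilt 0.22 rad up at rest, 0.2 down at the end)
- loaded_lever (a joint): lever of the box whose chute holds the ball: 0 at rest (pad up), 0.42 rad with the pad pressed down to its stop. A rod links it to the lid; it takes 3 to 11 N down on the pad, and has no spring or brake: the lid's weight brings it back up as soon as the push eases
- loaded_lid (a joint): lid angle, box whose chute holds the ball: 0 shut, 0.84 rad wide open, always twice the lever's angle. Let go, it drops and slams at over 3 rad/s; coming down under 2 rad/s (pad rising under 100 mm/s, kept on until the lid is home) counts as eased
- spare_box: plywood box whose chute is empty (otherwise the same), fixed: 120 (x) x 140 (y) x 130 mm high, walls 6 mm. Origin under its centre, x from lever side to chute side, z up. The chute is an open channel 52 mm wide, x = 65 to 185 mm, sloping 0.2 rad down into the box through a notch in the far wall. Lid (top at 138 mm) hinged on the near rim, x = -60 mm
- spare_pad (a point): centre of the top of the lever's flat rubber-topped pad (50 mm along box x, 60 mm along y, 10 thick), box whose chute is empty (otherwise the same). In the box frame at x = -191 mm, y = 0, 102 mm up at rest. Lever shaft along box y at x = -85, z = 70 mm, arm 110 mm: the pad goes down about 46 mm (tilt 0.22 rad up at rest, 0.2 down at the end)
- spare_lever (a joint): lever of the box whose chute is empty (otherwise the same): 0 at rest (pad up), 0.42 rad with the pad pressed down to its stop. A rod links it to the lid; it takes 3 to 11 N down on the pad, and has no spring or brake: the lid's weight brings it back up as soon as the push eases
- spare_lid (a joint): lid angle, box whose chute is empty (otherwise the same): 0 shut, 0.84 rad wide open, always twice the lever's angle. Let go, it drops and slams at over 3 rad/s; coming down under 2 rad/s (pad rising under 100 mm/s, kept on until the lid is home) counts as eased
- loaded_cover: plywood lid plate with the flap, 132 x 144 x 8 mm, of the box whose chute holds the ball; origin on its hinge line at the middle of the near rim, x towards the chute
- brush_cup: bystander: white ceramic cup 80 mm wide, 110 high, with brushes to 190 mm; origin under its centre
- maquette: bystander: plaster draft figure, 84 mm wide at the foot, 176 mm tall; origin under its centre
- sponge_round: bystander: round sponge-brown puck, 54 mm across, 24 high, lying between the two levers; origin under its centre
- sponge_block: bystander: sponge-brown block 50 x 40 x 30 mm, in front of the levers; origin under its centre
- slip_jar: bystander: closed jar 72 mm wide, 90 high; origin under its centre
- spatula: bystander: spatula 190 mm long, lying flat; origin under its middle
- wood_rib: bystander: flat dark wooden modelling rib 100 x 55 x 6 mm, lying flat; origin under its centre
Not all that is in view belongs to the job. What is meant by the ball is not red or yellow, and is the larger of those in its own colour.

How it is judged:
By the outcome, as a careful person would: the job done as asked, in the order asked, and still so for the second after the job is handed in, with the robot touching nothing.
It also fails if it takes over 38 s, if anything falls off the work surface, if the arm or the gripper's body presses on something with over 40 N, if the wrist force passes 120 N, or if a joint passes its speed limit or range.

### The arm

A 7-joint arm with a two-finger parallel gripper is mounted at the origin on the work surface. World frame = base frame: x ahead of the robot, y to its left, z up, the work surface at z = 0. Lengths are in mm, angles in rad, forces in N, time in s.
With the tool pointing down it reaches from about 375 to 925 mm from the base axis. Payload 3.1 kg.
Tool frame: the origin (TCP) lies midway between the tips of the shut fingers; the grasp point (between the pads) lies grip_point_offset behind it (grip_point_offset is the distance from the TCP to the grasp point, in mm); z points along the fingers, y is the line along which they close (so a half turn about z gives the same grasp; the last joint's range is limited). The gripper opens to 85 mm and grips with 20 to 120 N. Pads are 22 mm wide; open, the fingers measure 114 mm over their backs; the gripper's body (76 mm by 85 mm) begins 54 mm behind the grasp point. The pads swing forward as they close: fully open they stand 13 mm farther back than shut.
Start: joints at [-1.31, 0.383, 0.044, 1.598, -0.018, 1.161, -0.05], TCP at [228.226, 608.618, 231.269] pointing down, gripper open.
Joint ranges: [-2.61, 2.61], [-0.41, 2.15], [-1.48, 1.57], [0, 2.5], [-1.57, 4.71], [0.05, 1.97], [-2.85, 2.85]. Speed limits (rad/s): [2.79, 2.79, 3.14, 3.14, 3.14, 3.14, 3.14].

### API

Orientations are given as a unit quaternion [x, y, z, w].
In Python, from bench import * gives the robot as it stands.
- The arm moves only by the shell command python3 -m crank 'ROWS' [OPENING] [FORCE]. ROWS is JSON, a list of rows, each an object with "travel": the shift along the tool's x, y, z in units of 30 mm (1.0 is 30 mm), a list of three; "rot": the turn, a rotation vector about the tool's x, y, z in units of 6 degrees (1.0 is 6 degrees), a list of three. In form: [{"travel": [dx, dy, dz], "rot": [rx, ry, rz]}, ...]. A call has exactly 8 rows; each row is the pose to reach, as a shift and turn from the pose commanded when the call began, along the tool's axes at that moment; what a row does not reach only later rows make up. A row lasts 1/12 s, in which the tool goes at most 41.7 mm and 7.16 degrees, less where a joint would pass 70% of its speed; a pose out of reach is approached as far as the arm can. A call with a gripper value outside its range is refused whole. OPENING is the opening, from 0 (shut) to 1 (fully open), set as the call begins (- or left out, the last holds). The fingers move at their own pace and stop on an object; FORCE is the grip in N (left out, the last holds). Time passes only in rows, so rows that repeat a pose let the fingers close, or fill a call up. It gives the time, the measured TCP pose, the force, the opening and the grip force at its end, in the units of the state.
- state(): the state, without advancing time (a new reading comes with each control period).
- capture(name): name is "scene" or "top"; returns a dict with "image" (400x640x3 uint8, red, green, blue), "vfov" (degrees; the focal length in pixels is half the picture's height over the tangent of half this angle, whatever the lens; pixels are square), "cx", "cy" (the principal point, pixels), "extrinsics" (4x4, takes a point from world to camera coordinates). Camera axes: x right, y up, looking along -z (the intrinsics and any distortion apply to the point x, -y, -z); pixel columns grow to the right and rows downward; lengths in mm; the calibration is good to about 2 mm. A picture is of the moment at which its call begins. There is no depth.
- hand_in(): hands the job in; it is judged then, once.
Trained networks look in the newest picture that a camera, given by its name, has taken for a name from the list of things; names that differ only in an ending like _2 or _b are one class to them, and where a whole thing is asked for, a point or a joint stands for the part that bears it (a point fixed in the world has none). Each returns a list of dicts, best first, with "conf" (0 to 1); they miss things now and then, are a little off and sometimes report something else, mostly with a low value. They report only what shows in the picture. A call takes as long as a camera call. They do not tell look-alikes from the thing itself.
- spot_in(camera, thing): "position" ([row, column] in pixels, amid what is visible of it).
- silhouettes(camera, thing): "mask" (400x640 bool, what is visible of it) and "position" ([row, column] in pixels, amid what is visible of it).
- pinpoint(camera, thing): "position" ([row, column] in pixels: a listed point, or the origin of a listed thing).
The state is a dict: "time": time; "joint_positions": joint angles; "joint_velocities": joint speeds; "tau": joint torques, N m; "eef_pos": TCP position; "eef_rot": TCP orientation; "wrist_force": force on the tool from outside, world axes, zero at the start; "ft_torque": the same for the moment, N m; "width": finger opening in mm; "grasp_force": force on a finger pad.
Only numpy, scipy, OpenCV 4.12 (cv2) and the standard library are available. Lean on these libraries where they do the work, as an engineer would, in place of code of your own. Each camera call takes 0.05 s, during which the arm holds its last target. There are 200 camera calls.

## Working session

There is one attempt and no reset: what is moved stays moved. The work goes in short steps, Python scripts to look and compute and a shell command to move; the robot and the scene stay as the last step left them, time stands still between calls to the robot, and variables do not carry over. Pictures are saved under pics/ and viewed, at most 10 in all, crops included, and the job is handed in when it is done.

```bash
mkdir -p pics; cat > h.py <<'E'
from bench import *
import numpy as np, cv2
def K(c):
    f=200/np.tan(np.radians(c["vfov"])/2); return np.array([[f,0,c["cx"]],[0,f,c["cy"]],[0,0,1.]])
def P(c):
    return K(c)@np.diag([1,-1,-1.])@np.array(c["extrinsics"])[:3]
def tri(cs,pxs):
    A=[]
    for c,(r,k) in zip(cs,pxs):
        p=P(c); A+= [k*p[2]-p[0], r*p[2]-p[1]]
    v=np.linalg.svd(np.array(A))[2][-1]; return v[:3]/v[3]
def onz(c,px,z):
    p=P(c); r,k=px; H=np.c_[p[:,0],p[:,1],p[:,2]*z+p[:,3]]; v=np.linalg.solve(H,[k,r,1]); return v[:2]/v[2]
E
python3 - <<'E'
from h import *
s={n:capture(n) for n in("scene","top")}
for n,c in s.items():
    cv2.imwrite(f"pics/{n}0.png",c["image"][...,::-1]); print(n,[k for k in c],c["vfov"],c["cx"],c["cy"])
for t in["ball_center","loaded_pad","spare_pad","loaded_box","spare_box"]:
    for n in s: print(t,n,[(np.round(d["position"],1),round(d["conf"],2)) for d in pinpoint(n,t)[:4]])
print(state())
E
```

```text
scene ['image', 'vfov', 'cx', 'cy', 'extrinsics'] 49.40655513997878 316.0367714341374 199.4423551882342
top ['image', 'vfov', 'cx', 'cy', 'extrinsics'] 45.203779945113666 331.57603824173975 208.17844548785826
ball_center scene [(array([274.2, 287.4]), 0.81), (array([324. , 270.5]), 0.68), (array([295.5, 330.6]), 0.5), (array([271.1, 320.1]), 0.47)]
ball_center top [(array([133. , 426.2]), 0.77), (array([132.4, 405.3]), 0.71), (array([130.5, 365.9]), 0.51), (array([152.9, 358.5]), 0.4)]
loaded_pad scene [(array([211.8, 224.1]), 0.93)]
loaded_pad top [(array([240.3, 411.8]), 0.63), (array([231.1, 181.1]), 0.32)]
spare_pad scene [(array([158.2, 360.7]), 0.63), (array([281.9, 291.4]), 0.46)]
spare_pad top [(array([235.2, 244.6]), 0.87)]
loaded_box scene [(array([279.1, 270.3]), 0.74)]
loaded_box top [(array([157., 182.]), 0.69), (array([175.1, 405.4]), 0.58), (array([192.8, 409.7]), 0.22)]
spare_box scene [(array([219.3, 389.1]), 0.92)]
spare_box top [(array([172.4, 262.6]), 0.61)]
{'time': 0.6, 'joint_positions': array([-1.30978945,  0.38286903,  0.04390236,  1.59787838, -0.0179286 ,
        1.16118329, -0.04988627]), 'joint_velocities': array([-1.18469528e-03, -6.03195934e-04, -2.39196252e-04, -1.72617685e-03,
        8.54987065e-04, -1.84069153e-05, -8.74512424e-04]), 'tau': array([-6.43283402e-04, -4.33119678e+01,  1.02189951e+00, -2.49736422e+01,
        1.04902234e-02,  2.34379535e-03,  4.44267471e-06]), 'eef_pos': array([228.23107619, 608.63580558, 231.29929711]), 'eef_rot': array([ 1.78419744e-01,  9.83954467e-01,  3.00758455e-05, -2.08162783e-05]), 'wrist_force': array([-0.1654495 , -0.06570587, -0.66588235]), 'ft_torque': array([-0.03032498, -0.00575572,  0.00058536]), 'grasp_force': 0.0, 'width': 85.21259679464487}
```

View pics/scene0.png

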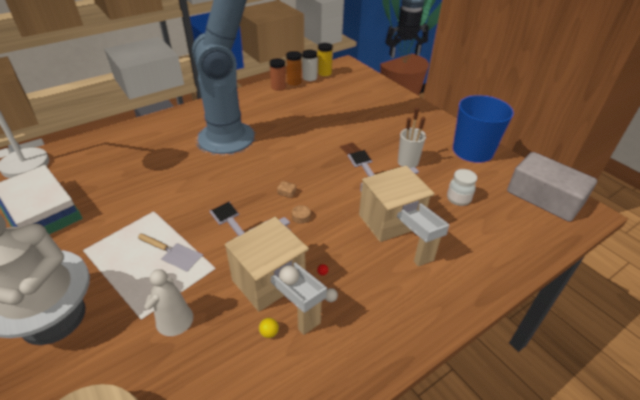

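View pics/top0.png

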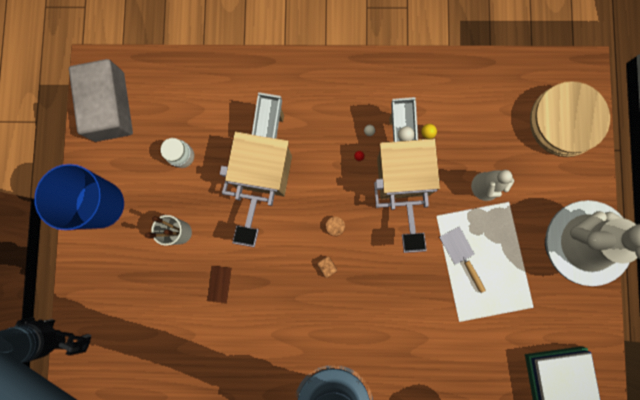

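The ball sits in the box at the right of the top view (row 132, col 405; scene 274, 288). Its black pad is at top (241, 413) and scene (212, 224). The other box's pad is at top (235, 245).

```bash
python3 - <<'E'
from h import *
s={n:capture(n) for n in("scene","top")}; cs=[s["scene"],s["top"]]
def blob(c,r,k,w=16):
    g=c["image"][r-w:r+w,k-w:k+w].max(2); m=(g<60).astype(np.uint8)
    n,l,st,ce=cv2.connectedComponentsWithStats(m); i=1+np.argmax(st[1:,4]); 
    pts=np.argwhere(l==i)[:,::-1]; return ce[i][::-1]+[r-w,k-w], st[i,4], cv2.minAreaRect(pts.astype(np.float32))
a=blob(cs[0],212,224); b=blob(cs[1],241,413); print(a,b)
def rep(X,pxs): 
    for c,p in zip(cs,pxs):
        q=P(c)@np.r_[X,1]; print("  res",np.round((q[:2]/q[2])[::-1]-p,1))
for nm,px in[("pad",[a[0],b[0]]),("ball",[(274.2,287.4),(132.4,405.3)]),("padnn",[(211.8,224.1),(240.3,411.8)])]:
    X=tri(cs,px); print(nm,X.round(1)); rep(X,px)
print(onz(cs[1],b[0],102), onz(cs[1],(132.4,405.3),138))
# lid outline in top
for d in silhouettes("top","loaded_cover")[:2]:
    m=d["mask"].astype(np.uint8); q=cv2.boxPoints(cv2.minAreaRect(np.argwhere(m)[:,::-1].astype(np.float32)))
    print(d["conf"],d["position"],[onz(cs[1],(y,x),138).round(0) for x,y in q])
E
```

```text
(array([211.24444444, 224.19555556]), np.int32(225), ((16.400001525878906, 15.299999237060547), (12.521980285644531, 19.230182647705078), 63.43495178222656)) (array([241.52866242, 413.65923567]), np.int32(314), ((16.5, 16.5), (15.0, 21.0), 90.0))
pad [ 448.7 -207.3   96.5]
  res [-0.   0.2]
  res [0.1 0.2]
ball [ 734.6 -185.5  120.5]
  res [-0.1  1.6]
  res [0.5 0.9]
padnn [ 450.9 -205.2   95.1]
  res [-0.   1.5]
  res [0.5 1.1]
[ 448.71221845 -206.0219173 ] [ 731.2318464 -180.6301531]
0.55 [166.0, 405.3] [array([705., -98.]), array([ 715., -261.]), array([ 574., -266.]), array([ 564., -106.])]
0.37 [169.8, 405.9] [array([813., -77.]), array([ 830., -247.]), array([ 427., -280.]), array([ 410., -116.])]
```

```bash
python3 -m crank '[{"travel":[-0.5,-0.5,-0.3],"rot":[0,0,0]},{"travel":[-1.4,-1.5,-0.6],"rot":[0,0,0]},{"travel":[-2.3,-2.5,-1],"rot":[0,0,0]},{"travel":[-3.2,-3.5,-1],"rot":[0,0,0]},{"travel":[-4.1,-4.5,-1],"rot":[0,0,0]},{"travel":[-5,-5.5,-1],"rot":[0,0,0]},{"travel":[-5.9,-6.5,-1],"rot":[0,0,0]},{"travel":[-6.8,-7.5,-1],"rot":[0,0,0]}]' 0 40
python3 -m crank '[{"travel":[-0.7,-1.05,0],"rot":[0,0,0]},{"travel":[-1.4,-2.1,0],"rot":[0,0,0]},{"travel":[-2.1,-3.15,0],"rot":[0,0,0]},{"travel":[-2.8,-4.2,0],"rot":[0,0,0]},{"travel":[-3.5,-5.25,0],"rot":[0,0,0]},{"travel":[-4.2,-6.3,0],"rot":[0,0,0]},{"travel":[-4.9,-7.35,0],"rot":[0,0,0]},{"travel":[-5.6,-8.4,0],"rot":[0,0,0]}]'
```

```text
time: 1.42
eef_pos: [340.7, 324.4, 261.6]
eef_rot: [0.178, 0.984, 0.0, 0.0]
wrist_force: [0.7, -0.4, 0.7]
width: 0.2
grasp_force: 0.0
time: 2.08
eef_pos: [409.2, 29.5, 261.6]
eef_rot: [0.178, 0.984, 0.001, 0.0]
wrist_force: [1.0, -0.3, -0.0]
width: -0.2
grasp_force: 0.0
```

```bash
python3 -m crank '[{"travel":[-0.6,-1.05,0],"rot":[0,0,0]},{"travel":[-1.2,-2.1,0],"rot":[0,0,0]},{"travel":[-1.8,-3.15,0],"rot":[0,0,0]},{"travel":[-2.4,-4.2,0],"rot":[0,0,0]},{"travel":[-3,-5.2,0],"rot":[0,0,0]},{"travel":[-3.6,-6.2,0.5],"rot":[0,0,0]},{"travel":[-4,-6.9,1.3],"rot":[0,0,0]},{"travel":[-4,-6.9,2.4],"rot":[0,0,0]}]'
python3 -m crank '[{"travel":[0,0,0.7],"rot":[0,0,0]},{"travel":[0,0,1.3],"rot":[0,0,0]},{"travel":[0,0,1.8],"rot":[0,0,0]},{"travel":[0,0,1.9],"rot":[0,0,0]},{"travel":[0,0,1.9],"rot":[0,0,0]},{"travel":[0,0,1.9],"rot":[0,0,0]},{"travel":[0,0,1.9],"rot":[0,0,0]},{"travel":[0,0,1.9],"rot":[0,0,0]}]'
python3 - <<'E'
from h import *
a=capture("scene");b=capture("top")
A=a["image"][130:300,140:350];B=b["image"][100:270,330:540]
f=lambda i:cv2.resize(i[...,::-1],(400,324),interpolation=cv2.INTER_CUBIC)
cv2.imwrite("pics/c1.png",np.hstack([f(A),f(B)]))
e=state()["eef_pos"];print(e)
for c in(a,b):
    q=P(c)@np.r_[e,1];print((q[:2]/q[2])[::-1])
E
```

```text
time: 2.75
eef_pos: [451.6, -212.2, 192.2]
eef_rot: [0.182, 0.983, -0.002, 0.005]
wrist_force: [0.6, 0.4, 0.6]
width: -0.2
grasp_force: 0.0
time: 3.42
eef_pos: [449.9, -204.8, 133.6]
eef_rot: [0.178, 0.984, 0.0, 0.001]
wrist_force: [0.9, -0.1, 0.2]
width: 0.0
grasp_force: 0.0
[ 449.57393331 -204.67913614  133.23813553]
[200.73138568 223.66132571]
[240.72746378 414.99203756]
```

View pics/c1.png

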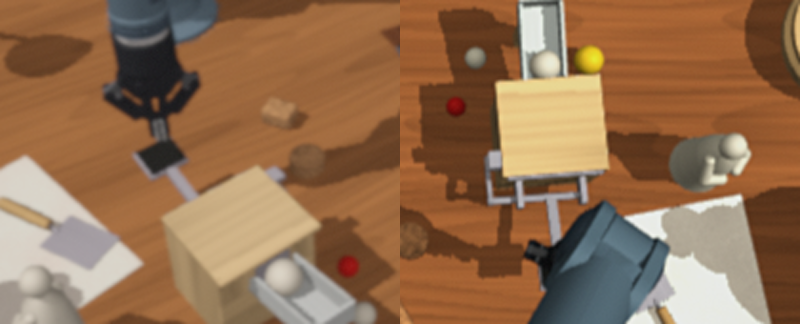

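The fingertips are shown directly over the black pad (scene crop 160,135 against pad 160,157). I'll go down and press.

```bash
python3 -m crank '[{"travel":[0,0,0.2],"rot":[0,0,0]},{"travel":[0,0,0.4],"rot":[0,0,0]},{"travel":[0,0,0.6],"rot":[0,0,0]},{"travel":[0,0,0.8],"rot":[0,0,0]},{"travel":[0,0,1],"rot":[0,0,0]},{"travel":[0,0,1.1],"rot":[0,0,0]},{"travel":[0,0,1.2],"rot":[0,0,0]},{"travel":[0,0,1.3],"rot":[0,0,0]}]'
python3 -m crank '[{"travel":[0,0,0.1],"rot":[0,0,0]},{"travel":[0,0,0.25],"rot":[0,0,0]},{"travel":[0,0,0.4],"rot":[0,0,0]},{"travel":[0,0,0.55],"rot":[0,0,0]},{"travel":[0,0,0.7],"rot":[0,0,0]},{"travel":[0,0,0.85],"rot":[0,0,0]},{"travel":[0,0,0.95],"rot":[0,0,0]},{"travel":[0,0,1],"rot":[0,0,0]}]'
```

```text
time: 4.18
eef_pos: [447.9, -204.9, 93.0]
eef_rot: [0.179, 0.984, 0.0, -0.001]
wrist_force: [-1.7, -0.5, 5.5]
width: 0.0
grasp_force: 2.6
time: 4.85
eef_pos: [447.4, -205.1, 62.6]
eef_rot: [0.179, 0.984, -0.0, -0.001]
wrist_force: [-3.2, -1.6, 2.9]
width: 0.2
grasp_force: 2.1
```

```bash
python3 -m crank '[{"travel":[0,0,0.05],"rot":[0,0,0]},{"travel":[0,0,0.1],"rot":[0,0,0]},{"travel":[0,0,0.15],"rot":[0,0,0]},{"travel":[0,0,0.2],"rot":[0,0,0]},{"travel":[0,0,0.25],"rot":[0,0,0]},{"travel":[0,0,0.3],"rot":[0,0,0]},{"travel":[0,0,0.3],"rot":[0,0,0]},{"travel":[0,0,0.3],"rot":[0,0,0]}]'

```

```text
time: 5.52
eef_pos: [448.6, -205.0, 57.2]
eef_rot: [0.179, 0.984, 0.002, -0.001]
wrist_force: [-12.5, 2.8, 31.8]
width: 0.1
grasp_force: 16.6
```

```bash
for i in 1 2; do python3 -m crank '[{"travel":[0,0,0],"rot":[0,0,0]},{"travel":[0,0,0],"rot":[0,0,0]},{"travel":[0,0,0],"rot":[0,0,0]},{"travel":[0,0,0],"rot":[0,0,0]},{"travel":[0,0,0],"rot":[0,0,0]},{"travel":[0,0,0],"rot":[0,0,0]},{"travel":[0,0,0],"rot":[0,0,0]},{"travel":[0,0,0],"rot":[0,0,0]}]'; done
python3 - <<'E'
from h import *
a=capture("scene");b=capture("top")
A=a["image"][130:300,140:350];B=b["image"][100:270,330:540]
f=lambda i:cv2.resize(i[...,::-1],(400,324),interpolation=cv2.INTER_CUBIC)
cv2.imwrite("pics/c2.png",np.hstack([f(A),f(B)]))
E
```

```text
time: 6.18
eef_pos: [448.6, -205.0, 57.2]
eef_rot: [0.179, 0.984, 0.002, -0.001]
wrist_force: [-12.8, 3.3, 31.0]
width: -0.0
grasp_force: 16.4
time: 6.85
eef_pos: [448.6, -205.0, 57.3]
eef_rot: [0.179, 0.984, 0.002, -0.001]
wrist_force: [-12.1, 3.4, 30.7]
width: 0.1
grasp_force: 16.4
```

View pics/c2.png

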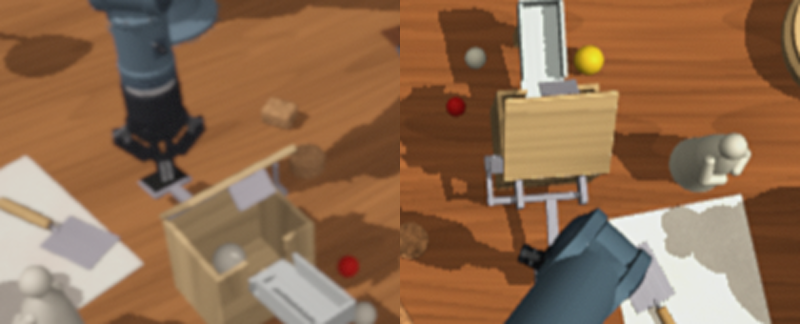

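The lid is wide open and the ball lies in the box (crop 230,258), with the chute empty. Now I'll ease the lever up.

```bash
for i in 1 2; do python3 -m crank '[{"travel":[0,0,-0.08],"rot":[0,0,0]},{"travel":[0,0,-0.16],"rot":[0,0,0]},{"travel":[0,0,-0.24],"rot":[0,0,0]},{"travel":[0,0,-0.32],"rot":[0,0,0]},{"travel":[0,0,-0.4],"rot":[0,0,0]},{"travel":[0,0,-0.48],"rot":[0,0,0]},{"travel":[0,0,-0.56],"rot":[0,0,0]},{"travel":[0,0,-0.64],"rot":[0,0,0]}]'; done
```

```text
time: 7.62
eef_pos: [449.0, -204.6, 73.8]
eef_rot: [0.178, 0.984, -0.0, 0.0]
wrist_force: [-2.0, -1.0, 3.8]
width: 0.1
grasp_force: 2.0
time: 8.28
eef_pos: [451.0, -204.5, 93.6]
eef_rot: [0.178, 0.984, -0.0, 0.002]
wrist_force: [3.0, 0.6, 3.6]
width: 0.1
grasp_force: 1.9
```

```bash
python3 -m crank '[{"travel":[0,0,-0.06],"rot":[0,0,0]},{"travel":[0,0,-0.12],"rot":[0,0,0]},{"travel":[0,0,-0.18],"rot":[0,0,0]},{"travel":[0,0,-0.24],"rot":[0,0,0]},{"travel":[0,0,-0.3],"rot":[0,0,0]},{"travel":[0,0,-0.36],"rot":[0,0,0]},{"travel":[0,0,-0.42],"rot":[0,0,0]},{"travel":[0,0,-0.48],"rot":[0,0,0]}]'
python3 -m crank '[{"travel":[0,0,-0.1],"rot":[0,0,0]},{"travel":[0,0,-0.2],"rot":[0,0,0]},{"travel":[0,0,-0.4],"rot":[0,0,0]},{"travel":[0,0,-0.7],"rot":[0,0,0]},{"travel":[0,0,-1.2],"rot":[0,0,0]},{"travel":[0,0,-1.8],"rot":[0,0,0]},{"travel":[0,0,-2.4],"rot":[0,0,0]},{"travel":[0,0,-2.6],"rot":[0,0,0]}]'
python3 -m crank '[{"travel":[0,0,0],"rot":[0,0,0]},{"travel":[0,0,0],"rot":[0,0,0]},{"travel":[0,0,0],"rot":[0,0,0]},{"travel":[0,0,0],"rot":[0,0,0]},{"travel":[0,0,0],"rot":[0,0,0]},{"travel":[0,0,0],"rot":[0,0,0]},{"travel":[0,0,0],"rot":[0,0,0]},{"travel":[0,0,0],"rot":[0,0,0]}]'
python3 - <<'E'
from h import *
a=capture("scene")
cv2.imwrite("pics/s3.png",a["image"][...,::-1])
E
```

```text
time: 8.95
eef_pos: [445.8, -204.1, 105.9]
eef_rot: [0.179, 0.984, 0.0, -0.003]
wrist_force: [0.7, -0.7, -0.0]
width: -0.3
grasp_force: 0.0
time: 9.62
eef_pos: [450.3, -205.7, 188.0]
eef_rot: [0.179, 0.984, 0.0, 0.002]
wrist_force: [2.0, -0.5, 0.4]
width: -0.4
grasp_force: 0.0
time: 10.28
eef_pos: [448.6, -204.6, 184.8]
eef_rot: [0.178, 0.984, -0.0, -0.0]
wrist_force: [-0.3, -0.1, -0.1]
width: 0.3
grasp_force: 0.0
```

View pics/s3.png

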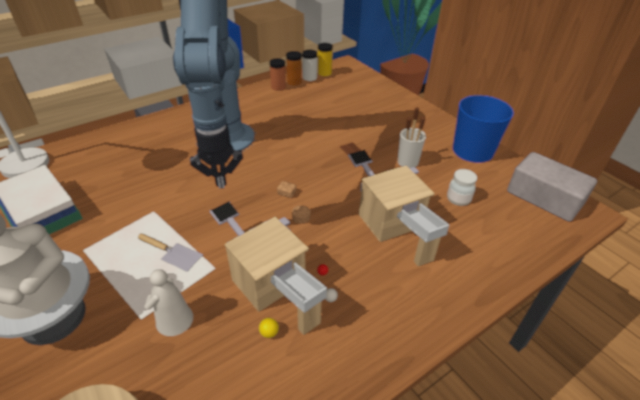

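The lid is shut (row 245, col 268), the chute is empty (row 287, col 302), the other things stand where they were, and the gripper is clear of the pad.

```bash
python3 -c "from bench import *; print(hand_in())"
```

```text
the job is handed in; nothing more can be done
None
```

I pressed the loaded box's lever to its stop, saw the ball roll in, eased the lid shut at about 30 mm/s of pad travel, and handed in with nothing else moved; the hand-in returned no verdict.

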